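Set the off-contact gap of a cap printing station

ROBOT

A 6-joint arm with a two-finger parallel gripper is mounted at the origin on a cart in front of the work surface, level with it; the furniture and walls round the work are solid. World frame = base frame: x ahead of the robot, y to its left, z up, the work surface at z = 0. Lengths are in m, angles in rad, forces in N, time in s.
With the tool pointing down it reaches from about 0.375 to 0.9 m from the base axis. Payload 3.1 kg.
Tool frame: the origin (TCP) lies midway between the tips of the shut fingers; the grasp point (between the pads) lies 19 mm behind it; z points along the fingers, y is the direction in which the jaws open and shut (so a half turn about z gives the same grasp; the last joint's range is limited). The gripper opens to 87 mm and grips with 3 to 60 N. Pads are 19 mm wide; open, the fingers measure 117 mm over their backs; the gripper's body (75 mm by 190 mm) begins 51 mm behind the grasp point.
Start: joints at [-1.389, 0.527, 1.433, -0, 1.181, -0.178], TCP at [0.221, -0.585, 0.223] pointing down, gripper open.
Joint ranges: [-3.08, 3.08], [-0.75, 2.2], [0.22, 2.44], [-1.43, 4.57], [0, 2.65], [-2.85, 2.85]. Speed limits (rad/s): [2.79, 2.79, 3.14, 3.14, 3.14, 3.14].

INTERFACE

Orientations are given as a unit quaternion [x, y, z, w].
In Python, from rig import robot gives the robot as it stands.
- The arm moves only by the tool move_arm, never from a script. Its argument "rows" is one flat list of numbers, 7 for each row, row after row: the shift along the world's x, y, z in mm, then the turn, a rotation vector about the world's x, y, z in rad, then the closure, from 0 (fully open) to 1 (shut). A call has 1 to 12 rows; each row shifts and turns the commanded pose from where the row before left it; what a row does not reach is not made up. A row lasts 1/10 s, in which the tool goes at most 50 mm and 8.59 degrees, less where a joint would pass 70% of its speed; a pose out of reach is approached as far as the arm can. A call with a gripper value outside its range is refused whole. The fingers move at their own pace and stop on an object; "grip_force" is the grip in N (left out, the last holds). Time passes only in rows, so rows that do not move let the fingers close. It gives the time, the measured TCP pose, the force and the opening at its end, in the units of the state.
- robot.get_obs(): the state, without advancing time (a new reading comes with each control period).
- robot.camera(name): name is "scene" or "top" or "wrist"; returns a dict with "color" (384x512x3 uint8, red, green, blue), "z_map" (384x512 float32, m along the optical axis (not along the pixel's ray), 0 where there is no reading), "camera_matrix" (3x3 intrinsics, pixels), "distortion" ([k1, k2, p1, p2, k3] as OpenCV has them; the pictures are not rectified), "R" (3x3) and "t" (3): a world point X has camera coordinates R X + t; the wrist camera has in their place "tool_from_camera" (4x4, takes a point from camera to tool coordinates, whose origin is the TCP and whose axes are the flange's). Camera axes: x right, y down, z forward; pixel columns grow to the right and rows downward; lengths in m; the calibration is good to about 2 mm. A picture is of the moment at which its call begins: read the wrist's pose just before it.
- robot.hand_in(): hands the job in, once; it reports no verdict.
Trained networks look in the newest picture that a camera, given by its name, has taken for a name from the list of things; names that differ only in an ending like _2 or _b are one class to them, and where a whole thing is asked for, a point or a joint stands for the part that bears it (a point fixed in the world has none). Each returns a list of dicts, best first, with "conf" (0 to 1); they miss things now and then, are a little off and sometimes report something else, mostly with a low value. They report only what shows in the picture. A call takes as long as a camera call.
- robot.search_frame(camera, thing): "at" ([column, row] in pixels, amid what is visible of it).
- robot.spot_point(camera, thing): "at" ([column, row] in pixels: a listed point, or the origin of a listed thing).
The state is a dict: "time": time; "q": joint angles; "joint_velocities": joint speeds; "joint_torque": joint torques, N m; "position": TCP position; "tool_rot": TCP orientation; "ft_force": force on the tool from outside, world axes, zero at the start; "moment": the same for the moment, N m; "grip_width": finger opening in m.
Only numpy, scipy, OpenCV 4.12 (cv2) and the standard library are available. Lean on these libraries where they do the work, as an engineer would, in place of code of your own. Each camera call takes 0.05 s, during which the arm holds its last target.

TASK

Set the screen gap on the small cap printing station: free its spindle clamp by turning the T-bar knob about a quarter turn anticlockwise, wind the handwheel clockwise by its crank handle until the screen is down on its stop, then back off exactly two full turns anticlockwise. Finish still gripping the crank handle, holding the wheel still at that setting with the clamp left free for a colleague to nip up, and leave the things standing around the station where they are.

Things in the scene. Friction and masses are not known exactly. Their poses are not given: they have to be found in the camera images.
- print_station: Small screen-printing station bolted to the bench: grey base 136 x 124 mm, two columns, an aluminium bridge over them (top 136 mm above the bench), a little wooden screen frame low in front over a white nest with four caps. Origin: on the vertical spindle axis at the bench top. z up; -x towards the screen (front); +y along the bridge towards the clamp knob.
- handwheel (a joint): Angle of the wheel about the spindle, rad: 0 = firm stop; grows anticlockwise seen from above. Range to 25, starts at 5.0 to 7.5. Black three-spoke wheel, 91 mm wide, rim top 178 mm above bench. At angle a the handle is at x = 38 sin(a), y = -38 cos(a) mm in print_station. Stays where left; turns with 2 N at the handle once the clamp is free; locked, it holds against 30 N.
- crank_handle: Black upright crank handle on the wheel rim: a round sleeve 18 mm across, 44 mm high (183 to 227 mm above the bench), spinning freely on its pin, so the hand may keep its heading while it goes round. Origin: centre of the sleeve, 38 mm from the spindle axis, 205 mm above the bench. z up; its heading has no meaning.
- clamp_knob (a joint): Angle of the T-bar clamp knob, rad: 0 = locked (starts at 0 to 0.08), grows anticlockwise seen from above, end stop at 1.75. Its cam presses a brake pad on the drum under the wheel; the wheel is properly free from 1.2 on. Stays where it is left; turning takes about 0.3 N m.
- clamp_grip (a point): Centre of the clamp knob's T-bar, on the knob's vertical axis, 196 mm above the bench, 95 mm from the spindle axis along +y of print_station. The black bar is 46 mm long (this point's y axis), 14 mm thick (its x axis), 30 mm high (181 to 211 mm above the bench); the point turns with the knob. The grey housing below reaches up to 172 mm.
- ink_jar_black: White round ink pot with a dark band, 60 mm across, 62 mm high, at the back; bystander. Origin: centre of its underside.
- hardener: Small blue-lidded pot, 38 mm across, 66 mm high, at the back; bystander. Origin: centre of its underside.
- screwdriver: Red-handled screwdriver lying on the bench, 185 mm long (its y axis), 25 mm high; bystander. Origin: centre of its underside.
- hex_key: Dark L-shaped hex key lying beside the station, 76 x 47 mm, 5 mm high; bystander. Origin: centre of its underside.

How it is judged:
On the way, in this order (a step that is already met when the one before it is completed fails the run):
1. the spindle clamp is freed: T-bar knob turned at least 70 degrees anticlockwise (value of joint clamp_knob above 1.2 rad), for 0.2 s.
2. the handwheel is wound clockwise onto its stop (within 4 degrees) (value of joint handwheel below 0.07 rad), for 0.2 s.
At the end, for the whole second after the job is handed in: The handwheel stands two full turns (720 degrees, within 15) anticlockwise from its stop and is still, the clamp knob is still at least 70 degrees open, and the fingers grip the crank handle with more than 2 N, the grasp point within 35 mm of its centre (value of joint handwheel between 12.306 and 12.826 rad and velocity of joint handwheel between -0.1 and 0.1 rad/s and value of joint clamp_knob above 1.2 rad and contact force between the fingers and crank_handle above 2 N and distance between the grasp point and crank_handle below 0.035 m); the arm keeps its last pose, push and grip.
It fails at once if an ink pot, the screwdriver or the hex key is moved by more than 30 mm (distance of any of ink_jar_black, hardener, screwdriver, hex_key from where it was at the start of the episode above 0.03 m).
It also fails if it takes over 70 s, if anything falls off the work surface, if the arm or the gripper's body presses on something with over 40 N, if the wrist force passes 120 N, or if a joint passes its speed limit or range.

## Working session

There is one attempt and no reset: what is moved stays moved. The work goes in short steps, Python scripts to look and compute and a tool call to move; the robot and the scene stay as the last step left them, time stands still between calls to the robot, and variables do not carry over. Pictures are saved under pics/ and viewed, and the job is handed in when it is done.

Besides the shell and the picture viewer there is one more tool, called as name(argument=value, ...) on one line, values as JSON. move_arm: Moves the arm, as the interface text tells. Its arguments: {"type":"object","properties":{"rows":{"type":"array","items":{"type":"number"}},"grip_force":{"type":"number"}},"required":["rows"]}

```bash
ls; mkdir -p pics; cat > h.py <<'E'
import numpy as np,cv2
from rig import robot
def px2w(c,px,z=None,depth=None):
    u=cv2.undistortPoints(np.array([[px]],float),c["camera_matrix"],np.array(c["distortion"]))[0,0]
    R=np.array(c["R"]);t=np.array(c["t"]);o=-R.T@t;d=R.T@np.array([u[0],u[1],1.])
    if z is not None: return o+d*(z-o[2])/d[2]
    return o+d*depth
def w2px(c,X):
    r,_=cv2.Rodrigues(np.array(c["R"]));p,_=cv2.projectPoints(np.array([X],float),r,np.array(c["t"]),c["camera_matrix"],np.array(c["distortion"]));return p[0,0]
E
python3 - <<'E'
from h import *
print(robot.get_obs())
for n in("scene","top"):
    c=robot.camera(n);cv2.imwrite(f"pics/{n}0.png",c["color"][...,::-1])
    print(n,-np.array(c["R"]).T@c["t"])
    for th,z in(("clamp_grip",.196),("crank_handle",.205),("print_station",0),("hardener",0),("ink_jar_black",0),("screwdriver",0),("hex_key",0)):
        for r in robot.spot_point(n,th)[:2]: print(th,r,px2w(c,r["at"],z).round(4))
E
```

```text
pics
{'time': 0.0, 'q': array([-1.38848706e+00,  5.28470585e-01,  1.43392317e+00, -8.65622114e-06,
        1.18138189e+00, -1.78511644e-01]), 'joint_velocities': array([-2.11053748e-03, -3.75253836e-05,  1.91869990e-03, -3.59963029e-04,
       -1.20220801e-04, -4.05968070e-05]), 'joint_torque': array([ 1.69291252e-04, -4.40045285e+01, -1.76594263e+01,  6.32893690e-02,
        5.82353398e-02, -1.58233565e-04]), 'position': array([ 0.2205333 , -0.58400647,  0.22156228]), 'tool_rot': array([ 9.83769244e-01,  1.79434897e-01, -6.07480476e-06, -1.09148226e-03]), 'ft_force': array([0.13234327, 0.88267683, 0.2312224 ]), 'moment': array([-0.04131554,  0.00936419,  0.01264765]), 'grip_width': 0.08732023611333181}
scene [0.09320364 0.28364031 0.88688973]
clamp_grip {'at': [208.1, 168.9], 'conf': 0.61} [ 0.6315 -0.167   0.196 ]
crank_handle {'at': [263.6, 138.6], 'conf': 0.53} [ 0.5978 -0.31    0.205 ]
print_station {'at': [245.0, 204.6], 'conf': 0.58} [ 0.6214 -0.2648  0.    ]
ink_jar_black {'at': [163.5, 212.4], 'conf': 0.85} [ 0.7602 -0.1122  0.    ]
hex_key {'at': [281.2, 188.7], 'conf': 0.36} [ 0.5858 -0.3672  0.    ]
top [ 0.44559567 -0.25650409  1.29265243]
clamp_grip {'at': [225.7, 153.1], 'conf': 0.56} [ 0.6309 -0.1628  0.196 ]
crank_handle {'at': [287.9, 166.9], 'conf': 0.62} [ 0.5981 -0.3057  0.205 ]
print_station {'at': [270.0, 178.7], 'conf': 0.84} [ 0.5945 -0.2667  0.    ]
hardener {'at': [275.2, 125.1], 'conf': 0.71} [ 0.7419 -0.2804  0.    ]
ink_jar_black {'at': [210.9, 117.6], 'conf': 0.95} [ 0.7624 -0.1042  0.    ]
screwdriver {'at': [222.1, 272.1], 'conf': 0.61} [ 0.3445 -0.1405  0.    ]
```

```bash
python3 - <<'E'
import cv2
a=cv2.imread("pics/top0.png")[80:300,150:350];cv2.imwrite("pics/top0z.png",cv2.resize(a,None,fx=2.7,fy=2.7,interpolation=2))
a=cv2.imread("pics/scene0.png")[60:300,100:380];cv2.imwrite("pics/scene0z.png",cv2.resize(a,None,fx=2.5,fy=2.5,interpolation=2))
E
```

```text
(no output)
```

View pics/top0z.png

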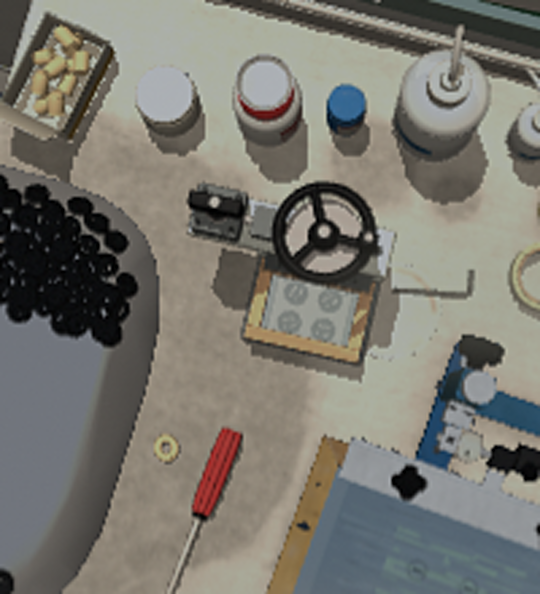

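View pics/scene0z.png

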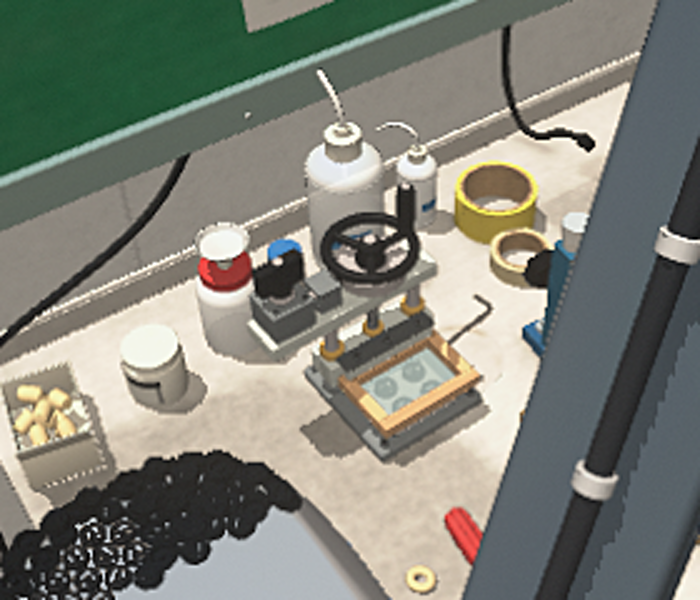

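```bash
cat >> h.py <<'E'
def cloud(c):
    z=c["z_map"];v,u=np.nonzero(z>0)
    p=cv2.undistortPoints(np.stack([u,v],1).astype(float)[:,None],c["camera_matrix"],np.array(c["distortion"]))[:,0]
    P=np.c_[p,np.ones(len(p))]*z[v,u][:,None]
    return (P-np.array(c["t"]))@np.array(c["R"])
E
python3 - <<'E'
from h import *
c=robot.camera("top");P=cloud(c)
print("wheelhub",px2w(c,[270.4,165.6],.185))
H=np.full((26,30),0)
for x,y,z in P:
    i=int((x-.42)/.02);j=int((y+.56)/.02)
    if 0<=i<26 and 0<=j<30:H[i,j]=max(H[i,j],int(z*1000))
print("y",[int(-560+20*j) for j in range(30)])
for i in range(26)[::-1]:print(420+20*i,' '.join("%4d"%h for h in H[i]))
S=np.concatenate([cloud(c),cloud(robot.camera("scene"))])
m=(S[:,2]>.165)&(S[:,2]<.185)&(np.hypot(S[:,0]-.615,S[:,1]+.26)<.08);W=S[m]
(a,r,_)=cv2.minEnclosingCircle(W[:,:2].astype(np.float32));print(a,r,len(W))
for lo,hi in((.181,.215),(.19,.23)):
  m=(S[:,2]>lo)&(S[:,2]<hi)&(np.abs(S[:,0]-.61)<.12)&(np.abs(S[:,1]+.26)<.16);print(S[m].round(3)[::3].tolist())
E
```

```text
wheelhub [ 0.60379383 -0.26603015  0.185     ]
y [-560, -540, -520, -500, -480, -460, -440, -420, -400, -380, -360, -340, -320, -300, -280, -260, -240, -220, -200, -180, -160, -140, -120, -100, -80, -60, -40, -20, 0, 20]
920    0    0    0    0    0    0    0    0    0    0    0    0    0    0    0    0    0    0    0    0    0    0    0    0    0   50   58   55   56   54
900    0    0    0    0    0    0    0    0    0    0    0    0    0    0    0    0    0    0    0    0    0    0   54   54   55   53   34  399  397  386
880    0    0    0    0    0    0    0    0    0    0    0    0    0    0    0    0    0    0   29   32   72   71   63  266  394  436  432  407  352  231
860    0    0    0    0    0    0    0    0    0    0    0    0    0    0   49   53   58   97   97   93  390  391  476  469  459  448  222    6    5    4
840    0    0    0    0    0    0    0    0    0    0   45   53   53   57   53   33  515  513  511  507  498  489  478  430    4    3    4    5   44    4
820    0    0    0    0    0    0    0   54   52   54   54   56  553  555  545  535  524  459  479  471    4 
[... 2557 characters left out ...]
   13    5    4   10   50    4    5    5    6    5    5    6    3    3   39   68   76   75   75   75   75
460  295  294    4    3   19   26   27  195  196  157    2    4    5    5    2    4    3    3    5    5    7    6    3   32   64   74   75   76   75   75
440  221  265  228   28   28   31   29  189  191  121    4    4    5    6    7    4    4    4    3    6    6    3    5   30   63   74   75   74   76   75
420  225  232  230  141  116  133  114  114  116  112  133  138  106  107   85   82    4    6   24   28   24    5   12    5   48   72   75   75   77   76Traceback (most recent call last):
  File "<stdin>", line 12, in <module>
ValueError: not enough values to unpack (expected 3, got 2)
```

```bash
python3 - <<'E'
from h import *
c=robot.camera("top");d=robot.camera("scene")
for n,S in(("top",cloud(c)),("scene",cloud(d))):
  m=(S[:,2]>.168)&(S[:,2]<.19)&(np.hypot(S[:,0]-.604,S[:,1]+.265)<.06);W=S[m]
  a,r=cv2.minEnclosingCircle(W[:,:2].astype(np.float32));print(n,"wheel",a,r,len(W))
  m=(S[:,2]>.200)&(S[:,2]<.24)&(np.hypot(S[:,0]-.604,S[:,1]+.265)<.07);W=S[m];print("handle",W.mean(0),np.ptp(W,axis=0),len(W))
  m=(S[:,2]>.190)&(S[:,2]<.24)&(np.hypot(S[:,0]-.631,S[:,1]+.165)<.05);W=S[m];print("knob",W.mean(0),np.ptp(W,axis=0),len(W))
  if len(W)>5: print(cv2.minAreaRect(W[:,:2].astype(np.float32)))
E
```

```text
top wheel (0.6043792963027954, -0.26449355483055115) 0.04553510993719101 644
handle [ 0.59174994 -0.29987539  0.22232402] [0.01548403 0.01536148 0.02994647] 56
knob [ 0.62380967 -0.17216106  0.20859891] [0.02188667 0.04581467 0.02476875] 143
((0.6250327229499817, -0.17169049382209778), (0.046206362545490265, 0.01454530842602253), 77.95831298828125)
scene wheel (0.6033169627189636, -0.26146045327186584) 0.04560922458767891 634
handle [ 0.59057835 -0.29648444  0.21570745] [0.01764512 0.01860511 0.02849395] 95
knob [ 0.62227535 -0.16783194  0.20343512] [0.02283005 0.04622625 0.0230386 ] 229
((0.6237956881523132, -0.17016905546188354), (0.04637225717306137, 0.016149234026670456), 74.25910949707031)
```

move_arm(rows=[0,0,45,0,0,0,0,0,0,45,0,0,0,0,0,0,45,0,0,0,0,0,0,43,0,0,0,0,30,31,0,0,0,0.12,0,30,31,0,0,0,0.12,0,30,31,0,0,0,0.12,0,30,31,0,0,0,0.12,0,30,31,0,0,0,0.12,0,30,31,0,0,0,0.12,0,30,31,0,0,0,0.12,0,30,31,0,0,0,0.12,0])

```text
time: 2.2
position: [0.4616, -0.3352, 0.4007]
tool_rot: [0.788, 0.615, 0.0, 0.0]
ft_force: [1.1, -1.5, -0.7]
grip_width: 0.0872
```

move_arm(rows=[30,30,0,0,0,0.03,0,30,30,0,0,0,0,0,30,30,0,0,0,0,0,30,30,0,0,0,0,0,25,26,-20,0,0,0,0,18,18,-30,0,0,0,0,0,0,-40,0,0,0,0,0,0,-30,0,0,0,0,0,0,-10,0,0,0,0,0,0,0,0,0,0,0])

```text
time: 3.2
position: [0.6229, -0.1724, 0.269]
tool_rot: [0.78, 0.625, -0.001, -0.002]
ft_force: [-0.8, 0.5, -0.0]
grip_width: 0.0871
```

```bash
python3 - <<'E'
from h import *
from scipy.spatial.transform import Rotation as Rn
o=robot.get_obs();w=robot.camera("wrist");cv2.imwrite("pics/w1.png",w["color"][...,::-1])
T=np.array(w["tool_from_camera"]);Rt=Rn.from_quat(o["tool_rot"]).as_matrix()
M=np.eye(4);M[:3,:3]=Rt;M[:3,3]=o["position"];M=M@T;Mi=np.linalg.inv(M);w["R"]=Mi[:3,:3];w["t"]=Mi[:3,3]
print(o["position"],o["q"])
S=cloud(w)
m=(S[:,2]>.200)&(S[:,2]<.24)&(np.hypot(S[:,0]-.6245,S[:,1]+.171)<.045);W=S[m];print(len(W),W.mean(0))
if len(W)>5:print(cv2.minAreaRect(W[:,:2].astype(np.float32)))
m=(S[:,2]>.200)&(S[:,2]<.24)&(np.hypot(S[:,0]-.591,S[:,1]+.298)<.03);W=S[m];print(len(W),W.mean(0))
if len(W)>5:print(cv2.minAreaRect(W[:,:2].astype(np.float32)))
m=(S[:,2]>.168)&(S[:,2]<.19)&(np.hypot(S[:,0]-.604,S[:,1]+.265)<.06);W=S[m]
if len(W): print(cv2.minEnclosingCircle(W[:,:2].astype(np.float32)))
for t in("clamp_grip","crank_handle"):
  for r in robot.spot_point("wrist",t)[:2]:print(t,r,px2w(w,r["at"],.205))
E
```

```text
[ 0.62285908 -0.17242857  0.26900524] [-4.42673208e-01  5.13960622e-01  1.31913996e+00 -8.10372604e-06
  1.31212919e+00 -2.22542464e-01]
984 [ 0.62591638 -0.16916019  0.20940053]
((0.6254861354827881, -0.17070692777633667), (0.0453181155025959, 0.013681894168257713), 77.7032470703125)
0 [nan nan nan]
((0.6050938367843628, -0.2630905508995056), 0.04545577988028526)
clamp_grip {'at': [260.1, 194.7], 'conf': 0.85} [ 0.6259672 -0.1670612  0.205    ]<stdin>:10: RuntimeWarning: Mean of empty slice.
  ret = um.true_divide(
```

View pics/w1.png

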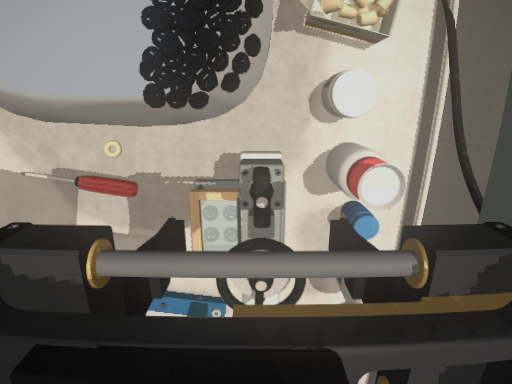

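move_arm(rows=[2.2,1.6,-20,0,0,0,0,0,0,-25,0,0,0,0,0,0,-25,0,0,0,0,0,0,-14,0,0,0,0,0,0,0,0,0,0,0.6,0,0,0,0,0,0,1,0,0,0,0,0,0,1,0,0,0,0,0,0,1,0,0,0,0,0,0,1,0,0,0,0,0,0,1,0,0,0,0,0,0,1], grip_force=45)

```text
time: 4.45
position: [0.6259, -0.1711, 0.1868]
tool_rot: [0.78, 0.625, 0.0, 0.0]
ft_force: [-0.1, -0.2, 0.9]
grip_width: 0.0395
```

move_arm(rows=[0,0,0,0,0,0,1,0,0,0,0,0,0,1,0,0,0,0,0,0,1,0,0,0,0,0,0,1,0,0,0,0,0,0,1])

```text
time: 4.95
position: [0.6263, -0.1712, 0.1865]
tool_rot: [0.78, 0.626, 0.0, 0.0]
ft_force: [1.8, -0.3, -1.5]
grip_width: 0.0136
```

move_arm(rows=[0,0,0,0,0,0.08,1,0,0,0,0,0,0.12,1,0,0,0,0,0,0.13,1,0,0,0,0,0,0.13,1,0,0,0,0,0,0.13,1,0,0,0,0,0,0.13,1,0,0,0,0,0,0.13,1,0,0,0,0,0,0.13,1,0,0,0,0,0,0.13,1,0,0,0,0,0,0.13,1,0,0,0,0,0,0.13,1,0,0,0,0,0,0.13,1])

```text
time: 6.15
position: [0.626, -0.1714, 0.1865]
tool_rot: [0.143, 0.99, -0.0, 0.0]
ft_force: [1.1, -1.1, -1.2]
grip_width: 0.0139
```

move_arm(rows=[0,0,0,0,0,0.06,1,0,0,0,0,0,0,1,0,0,0,0,0,0,1,0,0,0,0,0,0,1])

```text
time: 6.55
position: [0.626, -0.1714, 0.1865]
tool_rot: [0.116, 0.993, -0.0, 0.0]
ft_force: [2.2, -1.1, -0.7]
grip_width: 0.0137
```

```bash
python3 - <<'E'
from h import *
o=robot.get_obs();print(o)
c=robot.camera("top");cv2.imwrite("pics/top1.png",cv2.resize(c["color"][80:300,150:350,::-1],None,fx=2.7,fy=2.7))
E
```

```text
{'time': 6.55, 'q': array([-4.38931282e-01,  5.99101513e-01,  1.40435205e+00, -4.45351480e-04,
        1.13762377e+00, -1.77796540e+00]), 'joint_velocities': array([ 6.74711088e-05,  9.15003374e-04, -1.27429885e-03,  8.38477900e-04,
        3.01480899e-04, -3.79041137e-03]), 'joint_torque': array([ 5.68328183e-01, -4.72984600e+01, -1.65364391e+01,  1.59468306e-01,
        5.76302167e-01,  1.51861453e-02]), 'position': array([ 0.62599654, -0.17140253,  0.18651348]), 'tool_rot': array([ 1.15529133e-01,  9.93304038e-01, -2.73473939e-04,  1.80162204e-04]), 'ft_force': array([ 2.19314594, -1.12766747, -0.71152695]), 'moment': array([-0.21163922, -0.35735269,  0.02885658]), 'grip_width': 0.013709946677035763}
```

View pics/top1.png

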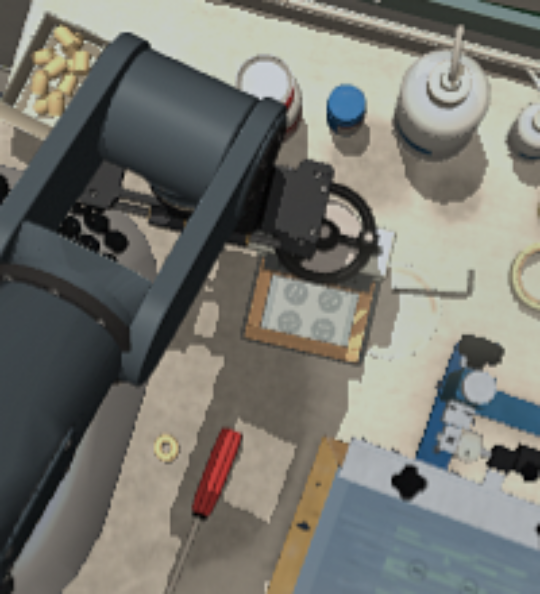

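move_arm(rows=[0,0,0,0,0,0,0.6,0,0,0,0,0,0,0.6,0,0,0,0,0,0,0.6,0,0,15,0,0,0,0.6,0,0,25,0,0,0,0.6,0,0,30,0,0,0,0.5,-7,-25,10,0,0,0,0.5,-7,-26,0,0,0,0,0.5,-7,-25,0,0,0,0,0.5,-7,-26,0,0,0,0,0.5,-7,-25,0,0,0,0,0.5,0,0,0,0,0,0,0.5])

```text
time: 7.8
position: [0.5898, -0.3014, 0.2665]
tool_rot: [0.117, 0.993, -0.001, -0.0]
ft_force: [-0.6, 0.2, 0.2]
grip_width: 0.0436
```

```bash
cat >> h.py <<'E'
from scipy.spatial.transform import Rotation as Rn
def wrist(fn):
    o=robot.get_obs();w=robot.camera("wrist");cv2.imwrite(fn,w["color"][...,::-1])
    M=np.eye(4);M[:3,:3]=Rn.from_quat(o["tool_rot"]).as_matrix();M[:3,3]=o["position"]
    Mi=np.linalg.inv(M@np.array(w["tool_from_camera"]));w["R"]=Mi[:3,:3];w["t"]=Mi[:3,3]
    print(o["time"],o["position"],o["ft_force"],o["grip_width"],o["q"])
    return w
E
python3 - <<'E'
from h import *
w=wrist("pics/w2.png");S=cloud(w);c=robot.camera("top");cv2.imwrite("pics/top2.png",cv2.resize(c["color"][80:300,150:350,::-1],None,fx=2.7,fy=2.7))
for n,S in(("w",S),("scene",cloud(robot.camera("scene"))),("top",cloud(c))):
  for nm,ctr in(("handle",(.591,-.299)),("knob",(.6255,-.171))):
    m=(S[:,2]>.195)&(S[:,2]<.235)&(np.hypot(S[:,0]-ctr[0],S[:,1]-ctr[1])<.03);W=S[m]
    if len(W)>5:print(n,nm,len(W),W.mean(0),cv2.minAreaRect(W[:,:2].astype(np.float32)))
E
```

```text
7.8 [ 0.58980892 -0.30138011  0.26647437] [-0.63303324  0.20859461  0.18449387] 0.04359512546366218 [-6.40175448e-01  5.38200514e-01  1.28168165e+00 -1.31736014e-03
  1.32119012e+00 -1.97602983e+00]
w handle 607 [ 0.59063425 -0.299872    0.21902496] ((0.5930119752883911, -0.30051127076148987), (0.01735333912074566, 0.015808777883648872), 87.4132080078125)
w knob 1111 [ 0.6195924  -0.1728856   0.20635292] ((0.6227914094924927, -0.17119961977005005), (0.014246686361730099, 0.04093189910054207), 76.58606719970703)
scene knob 26 [ 0.63963015 -0.16769328  0.20471101] ((0.6397156715393066, -0.16793394088745117), (0.00488995760679245, 0.017598293721675873), 66.7135009765625)
top knob 65 [ 0.63413682 -0.1727301   0.21056226] ((0.6295391917228699, -0.17084667086601257), (0.013068617321550846, 0.037240490317344666), 68.19117736816406)
```

View pics/w2.png

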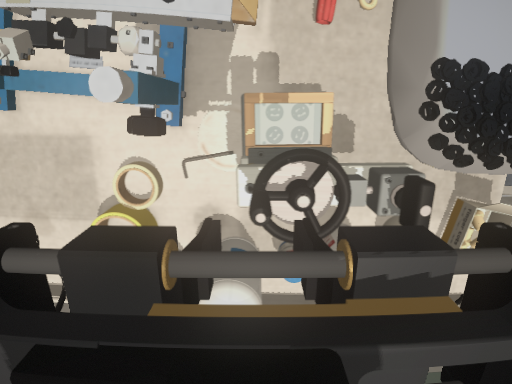

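View pics/top2.png

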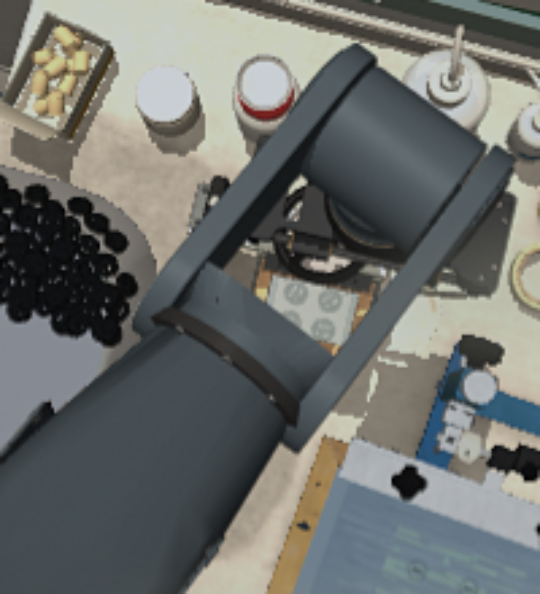

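move_arm(rows=[2,1.5,-20,0,0,0,0.5,0,0,-25,0,0,0,0.5,0,0,-18,0,0,0,0.5,0,0,-8,0,0,0,0.5,0,0,0,0,0,0,0.5,0,0,0,0,0,0,1,0,0,0,0,0,0,1,0,0,0,0,0,0,1,0,0,0,0,0,0,1,0,0,0,0,0,0,1,0,0,0,0,0,0,1], grip_force=20)

```text
time: 9.05
position: [0.5928, -0.3001, 0.1967]
tool_rot: [0.115, 0.993, -0.003, 0.001]
ft_force: [-1.1, -5.1, 0.1]
grip_width: 0.0174
```

```bash
cat > arc.py <<'E'
import numpy as np,sys
th0,step,n,cl=map(float,sys.argv[1:5]);n=int(n)
a=np.radians(th0+step*np.arange(n+1));P=np.round(38*np.c_[np.cos(a),np.sin(a)],1);d=np.diff(P,axis=0)
print(', '.join("%.1f, %.1f, 0, 0, 0, 0, 1"%tuple(x+0.) for x in d), "| end",th0+step*n,P[-1])
E
python3 arc.py -107.6 -15 12 1
```

```text
-9.0, 4.2, 0, 0, 0, 0, 1, -7.6, 6.4, 0, 0, 0, 0, 1, -5.6, 8.1, 0, 0, 0, 0, 1, -3.4, 9.3, 0, 0, 0, 0, 1, -0.9, 9.9, 0, 0, 0, 0, 1, 1.8, 9.8, 0, 0, 0, 0, 1, 4.2, 9.0, 0, 0, 0, 0, 1, 6.4, 7.6, 0, 0, 0, 0, 1, 8.1, 5.6, 0, 0, 0, 0, 1, 9.3, 3.4, 0, 0, 0, 0, 1, 9.9, 0.9, 0, 0, 0, 0, 1, 9.8, -1.8, 0, 0, 0, 0, 1 | end -287.6 [11.5 36.2]
```

First a short piece to check the wheel is free.

move_arm(rows=[-9,4.2,0,0,0,0,1,-7.6,6.4,0,0,0,0,1,-5.6,8.1,0,0,0,0,1])

```text
time: 9.35
position: [0.5707, -0.2825, 0.1966]
tool_rot: [0.116, 0.993, -0.004, 0.001]
ft_force: [-0.9, -7.1, 0.2]
grip_width: 0.0171
```

```bash
python3 - <<'E'
from h import *
o=robot.get_obs();print(o["position"],o["ft_force"],o["q"])
E
```

```text
[ 0.57069956 -0.28251793  0.19662904] [-0.86330476 -7.0556904   0.20889396] [-0.63213129  0.5696438   1.43202722 -0.00621695  1.13343753 -1.96876747]
```

move_arm(rows=[-3.4,9.3,0,0,0,0,1,-0.9,9.9,0,0,0,0,1,1.8,9.8,0,0,0,0,1,4.2,9,0,0,0,0,1,6.4,7.6,0,0,0,0,1,8.1,5.6,0,0,0,0,1])

```text
time: 9.95
position: [0.5868, -0.2297, 0.1966]
tool_rot: [0.115, 0.993, -0.003, 0.001]
ft_force: [-1.5, -7.3, -0.0]
grip_width: 0.0175
```

```bash
python3 - <<'E'
from h import *
o=robot.get_obs();print(o["position"],o["ft_force"],o["q"])
E
python3 arc.py -242.6 -15 12 1
```

```text
[ 0.58682688 -0.22965095  0.19662964] [-1.50529795 -7.3209472  -0.01423236] [-0.54757061  0.56197697  1.44754255 -0.00566372  1.12838084 -1.88531903]
9.3, 3.4, 0, 0, 0, 0, 1, 9.9, 0.9, 0, 0, 0, 0, 1, 9.8, -1.8, 0, 0, 0, 0, 1, 9.0, -4.2, 0, 0, 0, 0, 1, 7.6, -6.4, 0, 0, 0, 0, 1, 5.6, -8.1, 0, 0, 0, 0, 1, 3.4, -9.3, 0, 0, 0, 0, 1, 0.9, -9.9, 0, 0, 0, 0, 1, -1.8, -9.8, 0, 0, 0, 0, 1, -4.2, -9.0, 0, 0, 0, 0, 1, -6.4, -7.6, 0, 0, 0, 0, 1, -8.1, -5.6, 0, 0, 0, 0, 1 | end -422.6 [ 17.5 -33.7]
```

move_arm(rows=[9.3,3.4,0,0,0,0,1,9.9,0.9,0,0,0,0,1,9.8,-1.8,0,0,0,0,1,9,-4.2,0,0,0,0,1,7.6,-6.4,0,0,0,0,1,5.6,-8.1,0,0,0,0,1])

```text
time: 10.55
position: [0.6356, -0.243, 0.1966]
tool_rot: [0.115, 0.993, 0.0, -0.003]
ft_force: [-7.1, 1.2, 7.0]
grip_width: 0.0174
```

move_arm(rows=[3.4,-9.3,0,0,0,0,1,0.9,-9.9,0,0,0,0,1,-1.8,-9.8,0,0,0,0,1,-4.2,-9,0,0,0,0,1])

```text
time: 10.95
position: [0.6383, -0.2796, 0.1967]
tool_rot: [0.115, 0.993, 0.001, 0.002]
ft_force: [3.5, 4.0, 1.9]
grip_width: 0.0174
```

```bash
python3 - <<'E'
from h import *
o=robot.get_obs();print(o["position"],o["ft_force"],o["q"])
E

```

```text
[ 0.63828833 -0.27955376  0.19665333] [3.53619052 3.97779424 1.8899793 ] [-0.57486521  0.65169016  1.26330637  0.00498269  1.22388324 -1.91659317]
```

```bash
python3 - <<'E'
import numpy as np
from scipy.optimize import least_squares as L
P=np.array([(.5928,-.3001),(.5707,-.2825),(.5868,-.2297),(.6356,-.243),(.6383,-.2796)])
s=L(lambda p:np.hypot(*(P-p[:2]).T)-p[2],[.604,-.263,.038]);print(s.x,s.fun)
s=L(lambda p:np.hypot(*(P-p[:2]).T)-.038,[.604,-.263]);print(s.x,s.fun,np.degrees(np.arctan2(*(P-s.x[:2]).T[::-1])))
E
python3 arc.py -392.6 -10 12 1
```

```text
[ 0.60375226 -0.2637205   0.03800694] [-1.45725852e-05  7.81452672e-06  3.24044170e-06 -1.19684816e-05
  1.54861851e-05]
[ 0.60375284 -0.26372182] [-8.72432908e-06  1.46114078e-05  1.16156598e-05 -4.80271920e-06
  2.13451579e-05] [-106.75614285 -150.3979626   116.48676965   33.05062785  -24.68393695]
-4.0, -5.2, 0, 0, 0, 0, 1, -4.9, -4.5, 0, 0, 0, 0, 1, -5.6, -3.5, 0, 0, 0, 0, 1, -6.1, -2.6, 0, 0, 0, 0, 1, -6.5, -1.4, 0, 0, 0, 0, 1, -6.6, -0.3, 0, 0, 0, 0, 1, -6.6, 0.9, 0, 0, 0, 0, 1, -6.3, 2.0, 0, 0, 0, 0, 1, -5.9, 3.1, 0, 0, 0, 0, 1, -5.2, 4.0, 0, 0, 0, 0, 1, -4.5, 4.9, 0, 0, 0, 0, 1, -3.5, 5.6, 0, 0, 0, 0, 1 | end -512.6 [-33.7 -17.5]
```

move_arm(rows=[-4,-5.2,0,0,0,0,1,-4.9,-4.5,0,0,0,0,1,-5.6,-3.5,0,0,0,0,1,-6.1,-2.6,0,0,0,0,1,-6.5,-1.4,0,0,0,0,1,-6.6,-0.3,0,0,0,0,1,0,0,0,0,0,0,1,0,0,0,0,0,0,1])

```text
time: 11.75
position: [0.6025, -0.3018, 0.1967]
tool_rot: [0.115, 0.993, -0.003, 0.001]
ft_force: [0.3, -5.1, 0.4]
grip_width: 0.0176
```

move_arm(rows=[-3.3,0.2,0,0,0,0,1,-3.3,0.7,0,0,0,0,1,0,0,0,0,0,0,1,0,0,0,0,0,0,1])

```text
time: 12.15
position: [0.5963, -0.301, 0.1967]
tool_rot: [0.115, 0.993, -0.003, 0.001]
ft_force: [0.4, -6.1, -0.2]
grip_width: 0.0173
```

move_arm(rows=[-2,0.6,0,0,0,0,1,-1,0.3,0,0,0,0,1,0,0,0,0,0,0,1,0,0,0,0,0,0,1])

```text
time: 12.55
position: [0.5953, -0.3008, 0.1967]
tool_rot: [0.115, 0.993, -0.004, 0.004]
ft_force: [4.4, -6.5, -2.3]
grip_width: 0.0171
```

move_arm(rows=[-2,0.4,0,0,0,0,1,-1,0.2,0,0,0,0,1,0,0,0,0,0,0,1,0,0,0,0,0,0,1,0,0,0,0,0,0,1])

```text
time: 13.05
position: [0.5953, -0.3008, 0.1967]
tool_rot: [0.116, 0.993, -0.004, 0.007]
ft_force: [10.6, -7.3, -6.0]
grip_width: 0.0176
```

```bash
python3 - <<'E'
from h import *
o=robot.get_obs();p=o["position"];print(p,o["ft_force"],o["q"],np.degrees(np.arctan2(p[1]+.26372,p[0]-.60375)))
E
python3 arc.py -102.8 15 12 1;python3 arc.py 77.2 15 12 1
```

```text
[ 0.59527807 -0.30080137  0.19674548] [10.59107749 -7.31509265 -5.97040682] [-6.34971888e-01  6.05327200e-01  1.35893668e+00 -2.84102408e-04
  1.16076366e+00 -1.97391380e+00] -102.86940299921025
9.9, -0.9, 0, 0, 0, 0, 1, 9.7, 1.7, 0, 0, 0, 0, 1, 9.0, 4.1, 0, 0, 0, 0, 1, 7.7, 6.4, 0, 0, 0, 0, 1, 5.7, 8.1, 0, 0, 0, 0, 1, 3.5, 9.3, 0, 0, 0, 0, 1, 0.9, 9.9, 0, 0, 0, 0, 1, -1.7, 9.7, 0, 0, 0, 0, 1, -4.1, 9.0, 0, 0, 0, 0, 1, -6.4, 7.7, 0, 0, 0, 0, 1, -8.1, 5.7, 0, 0, 0, 0, 1, -9.3, 3.5, 0, 0, 0, 0, 1 | end 77.2 [ 8.4 37.1]
-9.9, 0.9, 0, 0, 0, 0, 1, -9.7, -1.7, 0, 0, 0, 0, 1, -9.0, -4.1, 0, 0, 0, 0, 1, -7.7, -6.4, 0, 0, 0, 0, 1, -5.7, -8.1, 0, 0, 0, 0, 1, -3.5, -9.3, 0, 0, 0, 0, 1, -0.9, -9.9, 0, 0, 0, 0, 1, 1.7, -9.7, 0, 0, 0, 0, 1, 4.1, -9.0, 0, 0, 0, 0, 1, 6.4, -7.7, 0, 0, 0, 0, 1, 8.1, -5.7, 0, 0, 0, 0, 1, 9.3, -3.5, 0, 0, 0, 0, 1 | end 257.2 [ -8.4 -37.1]
```

move_arm(rows=[5.5,-1.3,0,0,0,0,1,9.9,-0.9,0,0,0,0,1,9.7,1.7,0,0,0,0,1,9,4.1,0,0,0,0,1,7.7,6.4,0,0,0,0,1,5.7,8.1,0,0,0,0,1,3.5,9.3,0,0,0,0,1,0.9,9.9,0,0,0,0,1])

```text
time: 13.85
position: [0.6415, -0.2591, 0.1966]
tool_rot: [0.115, 0.993, -0.001, -0.0]
ft_force: [-5.4, -4.6, 6.8]
grip_width: 0.0177
```

move_arm(rows=[-1.7,9.7,0,0,0,0,1,-4.1,9,0,0,0,0,1,-6.4,7.7,0,0,0,0,1,-8.1,5.7,0,0,0,0,1,-9.3,3.5,0,0,0,0,1,0,0,0,0,0,0,1,0,0,0,0,0,0,1])

```text
time: 14.55
position: [0.6106, -0.2262, 0.1966]
tool_rot: [0.115, 0.993, -0.004, -0.001]
ft_force: [-4.5, -9.6, 4.6]
grip_width: 0.0174
```

move_arm(rows=[-10.5,-0.5,0,0,0,0,1,-10,-3,0,0,0,0,1,-9,-4.1,0,0,0,0,1,-7.7,-6.4,0,0,0,0,1,-5.7,-8.1,0,0,0,0,1,-3.5,-9.3,0,0,0,0,1,-0.9,-9.9,0,0,0,0,1,1.7,-9.7,0,0,0,0,1,4.1,-9,0,0,0,0,1,6.4,-7.7,0,0,0,0,1,8.1,-5.7,0,0,0,0,1,9.3,-3.5,0,0,0,0,1])

```text
time: 15.75
position: [0.5924, -0.3001, 0.1965]
tool_rot: [0.115, 0.993, -0.0, -0.003]
ft_force: [-3.3, -0.3, 9.1]
grip_width: 0.0174
```

move_arm(rows=[0,0,0,0,0,0,1,0,0,0,0,0,0,1])

```text
time: 15.95
position: [0.5955, -0.3009, 0.1966]
tool_rot: [0.115, 0.993, -0.001, 0.001]
ft_force: [3.1, -3.0, 4.7]
grip_width: 0.0175
```

move_arm(rows=[9.9,-0.9,0,0,0,0,1,9.7,1.7,0,0,0,0,1,9,4.1,0,0,0,0,1,7.7,6.4,0,0,0,0,1,5.7,8.1,0,0,0,0,1,3.5,9.3,0,0,0,0,1,0.9,9.9,0,0,0,0,1,-1.7,9.7,0,0,0,0,1,-4.1,9,0,0,0,0,1,-6.4,7.7,0,0,0,0,1,-8.1,5.7,0,0,0,0,1,-9.3,3.5,0,0,0,0,1])

```text
time: 17.15
position: [0.6121, -0.2266, 0.1966]
tool_rot: [0.115, 0.993, -0.001, 0.001]
ft_force: [2.5, -5.6, 4.8]
grip_width: 0.0173
```

move_arm(rows=[-9.9,0.9,0,0,0,0,1,-9.7,-1.7,0,0,0,0,1,-9,-4.1,0,0,0,0,1,-7.7,-6.4,0,0,0,0,1,-5.7,-8.1,0,0,0,0,1,-3.5,-9.3,0,0,0,0,1,-0.9,-9.9,0,0,0,0,1,1.7,-9.7,0,0,0,0,1,4.1,-9,0,0,0,0,1,6.4,-7.7,0,0,0,0,1,8.1,-5.7,0,0,0,0,1])

```text
time: 18.25
position: [0.5828, -0.2955, 0.1965]
tool_rot: [0.115, 0.993, 0.001, -0.003]
ft_force: [-3.5, 0.3, 10.9]
grip_width: 0.0174
```

move_arm(rows=[9.3,-3.5,0,0,0,0,1,0,0,0,0,0,0,1,0,0,0,0,0,0,1,0,0,0,0,0,0,1,0,0,0,0,0,0,1])

```text
time: 18.75
position: [0.5952, -0.3008, 0.1966]
tool_rot: [0.115, 0.993, -0.001, 0.001]
ft_force: [2.5, -3.1, 6.2]
grip_width: 0.0176
```

```bash
python3 - <<'E'
from h import *
w=wrist("pics/w3.png");p=robot.get_obs()["position"];print(np.degrees(np.arctan2(p[1]+.26372,p[0]-.60375)))
S=cloud(w);m=(S[:,2]>.195)&(S[:,2]<.235)&(np.hypot(S[:,0]-.6255,S[:,1]+.171)<.03);W=S[m]
if len(W)>5:print("knob",cv2.minAreaRect(W[:,:2].astype(np.float32)))
c=robot.camera("top");cv2.imwrite("pics/top3.png",cv2.resize(c["color"][80:300,150:350,::-1],None,fx=2.7,fy=2.7))
for t in("hardener","ink_jar_black","screwdriver"):
  for r in robot.spot_point("top",t)[:1]:print(t,r,px2w(c,r["at"],0))
E
```

```text
18.75 [ 0.59516957 -0.30079969  0.19655852] [ 2.53557081 -3.14554     6.18136268] 0.017563948897272065 [-6.35082746e-01  6.10982898e-01  1.34777812e+00 -2.46774075e-04
  1.18011971e+00 -1.97487191e+00]
-103.03900773413987
knob ((0.6247735619544983, -0.17199233174324036), (0.015069189481437206, 0.045353204011917114), 76.13922882080078)
ink_jar_black {'at': [211.1, 117.8], 'conf': 0.86} [ 7.61815432e-01 -1.04758019e-01  2.22044605e-16]
```

View pics/w3.png

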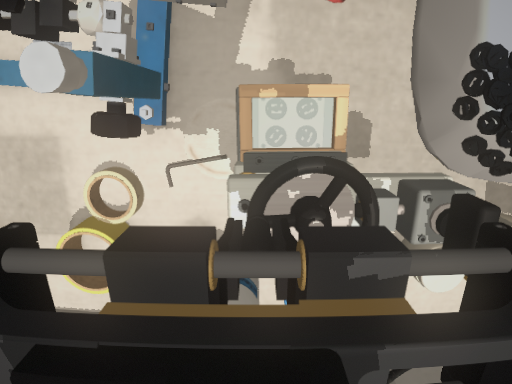

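View pics/top3.png

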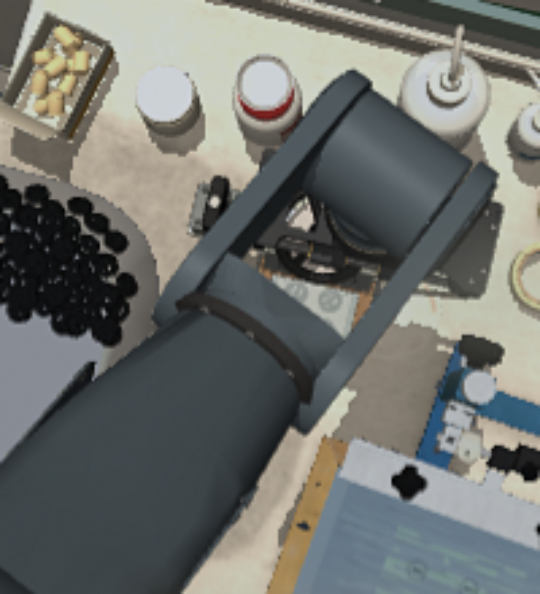

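The wrist picture shows the fingers around the handle at about (262,250) and the T-bar at (470,215), square to where it started. The top picture shows the pots where they were. I'm handing in.

```bash
python3 -c "
from rig import robot
print(robot.get_obs()['joint_velocities'].round(4));print(robot.hand_in())"
```

```text
[-0.0006  0.0004 -0.0002  0.0008 -0.0002 -0.0004]
the job is handed in; nothing more can be done
None
```

The screen gap is set and I handed the job in at 18.75 s of the 70 s allowed, still gripping the crank handle. No verdict was reported.

- **Clamp:** I turned the T-bar knob about 89° anticlockwise. A wrist-camera measurement after the winding still puts it there.
- **Stop:** I wound the wheel about one turn clockwise onto its stop. It stayed put at a handle direction of -102.9° while I pushed with about 10 N. That agrees with the stop direction worked out from the knob position.
- **Back-off:** I went back exactly two turns anticlockwise. The hand finished at -103.0°, about 0.2° from the stop direction, with the arm still.
- **Grip:** The fingers hold the handle with a 20 N grip setting at an opening of 17.6 mm. The hand is centred on the handle path to within 1 mm, and side forces at the wrist are under 7 N.
- **Things around the station:** The network placed the ink pot within 1 mm of its starting position. It did not find the hardener or the screwdriver in the last top picture, where the arm covers them. The hex key was only judged by eye in the wrist picture, where it lies untouched beside the station. The hand stayed well above the bench and never came near any of them.

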